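# Draw the hot bath's lid bolt with the hooked rod

## Task

The lid of the hot heating bath is locked by the red-knobbed bolt under the barred heat guard, where nobody may put their hand: take the orange-handled hooked rod from its wooden rest, hook it behind the knob, draw the bolt all the way out and hold it snug against its end stop for a moment with a gentle pull of about 10 N (more than 18 N harms it). Then unhook the rod, leaving the bolt drawn, and lay it in its rest as it was, let go and keep clear. Never touch the bath, guard or bolt with the robot itself, and leave the glassware and other things where they stand.

Things in the scene. Friction and masses are not known exactly. Their poses are not given: they have to be found in the camera images.
- rod: loose hooked rod (mm), about 140 g, level in its rest. Origin: centre of the handle on the rod's axis; x along the rod to the hook, z up. Orange handle 120 long (x -60..60), 18 square: grip it at the origin, fingers either side in y. A steel shaft of 8 diameter runs on along the axis to x=118, then jogs to y=-22 into a flat J (see its hook point). Centre of mass about 50 ahead of the origin.
- hook (a point): point on the rod's axis, 168 mm ahead of its origin: where the axis of a 12 mm pin sits when seated in the hook. The J lies flat in the rod's xy plane, 8 mm thick: shank at y=-22, cross piece 10 ahead of this point, return tip at y=+22 ending 8 behind this point. Throat 36 wide, centred on the rod's axis.
- rest: fixed wooden rest (mm), base 190 x 70. Origin on the table below the lying rod's origin (within 6 along x), which is then 60 above the table; x along the rod. Notched posts 12 thick: at x=-50 under the handle (seat 51 high, 27 between cheeks), at x=+100 under the shaft (seat 56 high, 22 between cheeks). Cheeks flare outward and end 75 high; the rod goes in from straight above.
- bath: fixed hot bath (mm): beige drum, 300 diameter, blue rim, steel lid 140 high, handle to 170. Origin on the table on the bolt's line; x points into the drum, away from the robot, z up. Drum wall at x=50, centre x=200. Under the guard a track 44 wide, x -80..50, top 28 high, side lips to 40. Blue control box on the drum's -y side; a beaker stands beside the guard at -y.
- guard (a point): heat guard of the bath (mm): this point is the middle of its roof's front edge, at x=-68, y=0, 132 high in the bath's frame. Steel cheeks at y=-80 and +80 (4 thick, 135 tall, x -70..75); roof of thin bars along x, 20 apart, underside 128 above the table, x -72..59. The side facing the robot (-x) is open, 156 wide.
- bolt: brass bolt, red upright knob (mm). Origin on the table below the knob's axis; axes as the bath's. Knob: pin of 12 diameter from 43 to 80 above the table, 16 wide head up to 86; brass bar below 26 wide, top 43 high. It slides along the bath's x only; at the start its x in the bath's frame is -38..12. The hard end stop is hidden: 26 to 52 on towards -x from the start, at x -64..-40. Slides with about 4 N; stays where left.
- beaker: clear glass beaker beside the bath's guard, 64 mm across, 85 mm tall. Bystander; origin at the centre of its underside.
- amber: amber glass bottle, 64 mm across, 150 mm tall. Bystander; origin at the centre of its underside.
- jar: white plastic jar with a blue lid, 70 mm across, 85 mm tall. Bystander; origin at the centre of its underside.
- washbottle: yellow wash bottle with a nozzle, 66 mm across, 165 mm tall. Bystander; origin at the centre of its underside.
- crucible: small white crucible, 44 mm across, 34 mm tall. Bystander; origin at the centre of its underside.
- spatula: spatula lying flat, 190 mm long. Bystander.
- dish: white evaporating dish, 90 mm across, 30 mm tall. Bystander; origin at the centre of its underside.
Things that resemble listed ones, but are neither listed nor needed, are in the scene too. What is shaped like the rod but purple is not meant.

How it is judged (in metres and radians):
On the way:
1. the rod holds the drawn bolt snug against its end stop: the bolt has been drawn by over 20 mm and stands still under a pull of over 7 N (it slides at 4 N), kept for 0.3 s (x of bolt in the frame of bath below -0.036 m and distance of bolt from where it was at the start of the episode above 0.02 m and linear speed of bolt below 0.003 m/s and contact force between rod and bolt above 7 N), for 0.3 s.
At the end, for the whole second after the job is handed in: The bolt is still drawn (over 20 mm from its start, beyond x=-36 mm in the bath's frame); the rod lies at rest and released in its rest, hook forwards, flat as at the start (origin within 20 mm of the rest's, 54 to 66 mm up, direction within 7 degrees, tilt within 8 degrees) (x of bolt in the frame of bath below -0.036 m and distance of bolt from where it was at the start of the episode above 0.02 m and horizontal distance between rod and rest below 0.02 m and z of rod in the frame of rest between 0.054 and 0.066 m and angle between the x axis of rod and the x axis of rest, either way round below 0.12 rad and x of bolt in the frame of rod above 0 m and angle between rod's own z axis and vertical below 0.15 rad and linear speed of rod below 0.02 m/s and contact force between the fingers and rod below 0.1 N); the robot touches nothing.
It fails at once if the rod presses on the bolt, guard or bath with more than 18 N (contact force between rod and bolt above 18 N or contact force between rod and bath above 18 N).
It fails at once if the robot itself touches the hot bath, its guard or its bolt (contact force between any of the arm, the fingers and bath above 0.5 N or contact force between any of the arm, the fingers and bolt above 0.5 N).
It fails at once if a bystander is shifted by more than 20 mm (distance of any of beaker, amber, jar, washbottle, crucible, spatula, dish from where it was at the start of the episode above 0.02 m).
It also fails if it takes over 69 s, if anything falls off the work surface, if the arm or the gripper's body presses on something with over 40 N, if the wrist force passes 120 N, or if a joint passes its speed limit or range.

## Robot

A 7-joint arm with a two-finger parallel gripper is mounted at the origin on the work surface. World frame = base frame: x ahead of the robot, y to its left, z up, the work surface at z = 0. Lengths are in mm, angles in rad, forces in N, time in s.
With the tool pointing down it reaches from about 400 to 875 mm from the base axis. Payload 19.3 kg.
Tool frame: the origin (TCP) lies midway between the tips of the shut fingers; the grasp point (between the pads) lies 19 mm behind it (ctrl.grasp_offset is the distance from the TCP to the grasp point, in mm); z points along the fingers, x is the direction in which the jaws open and shut, and the axes are right-handed (so a half turn about z gives the same grasp; the last joint's range is limited). The gripper opens to 85 mm and grips with 20 to 120 N. Pads are 22 mm wide; open, the fingers measure 114 mm over their backs; the gripper's body (76 mm by 85 mm) begins 54 mm behind the grasp point. The pads swing forward as they close: fully open they stand 13 mm farther back than shut.
Start: joints at [-1.244, 0.521, -0.036, 1.599, 0.021, 1.021, -0.113], TCP at [241.56, 576.423, 231.291] pointing down, gripper open.
Joint ranges: [-2.91, 2.91], [-0.3, 2.13], [-1.5, 1.42], [0.17, 2.43], [-1.26, 4.41], [0.16, 1.93], [-2.52, 2.52]. Speed limits (rad/s): [1.89, 1.89, 2.39, 2.39, 3.01, 3.01, 3.01].

## Interface

Orientations are given as a rotation vector (axis times angle).
In Python, from plant import sensors, optics, ctrl gives the robot as it stands. The module is installed in compiled form; this text tells all that it offers.
- The arm moves only by the tool arm_command, never from a script. Its argument "rows" is text: rows parted by semicolons, each of 7 numbers parted by spaces: the finger opening in m, from 0 to 0.0854, then the shift along the tool's x, y, z in m, then the turn, a rotation vector about the tool's x, y, z in degrees. In form: claw tx ty tz wx wy wz; .... A call has 1 to 10 rows; each row is the pose to reach, as a shift and turn from the pose commanded when the call began, along the tool's axes at that moment; what a row does not reach only later rows make up. A row lasts 1/10 s, in which the tool goes at most 50 mm and 8.59 degrees, less where a joint would pass 70% of its speed; a pose out of reach is approached as far as the arm can. A call with a gripper value outside its range is refused whole. The fingers move at their own pace and stop on an object; "newtons" is the grip in N (left out, the last holds). Time passes only in rows, so rows that repeat a pose let the fingers close. It gives the time, the measured TCP pose, the force and the opening at its end, in the units of the state.
- sensors.observe(): the state, without advancing time (a new reading comes with each control period).
- optics.capture(name): name is "side" or "top"; returns (picture, depth): 420x560x3 uint8, red, green, blue; 420x560 float32, mm along the optical axis (not along the pixel's ray), 0 where there is no reading.
- optics.camera_info(name): a dict with "vertical_fov" (degrees; the focal length in pixels is half the picture's height over the tangent of half this angle, whatever the lens; pixels are square), "cx", "cy" (the principal point, pixels), "k1" (the pictures are not rectified: a ray, as slopes to the right and down, at radius r is drawn at 1 + k1 r^2 times it, then the intrinsics apply), "xyz" and "attitude" of the camera in the world. Camera axes: x right, y up, looking along -z (the intrinsics and any distortion apply to the point x, -y, -z); pixel columns grow to the right and rows downward; lengths in mm; the calibration is good to about 2 mm. A picture is of the moment at which its call begins. camera_info takes no time and is no camera call.
- ctrl.sign_off(): hands the job in, once; it reports no verdict.
The state is a dict: "clock": time; "joint_positions": joint angles; "qvel": joint speeds; "joint_torque": joint torques, N m; "position": TCP position; "orientation": TCP orientation; "force": force on the tool from outside, world axes, zero at the start; "wrist_torque": the same for the moment, N m; "finger_gap": opening from 0.0 (shut) to 1.0 (fully open).
Only numpy, scipy, OpenCV 4.12 (cv2) and the standard library are available. Lean on these libraries where they do the work, as an engineer would, in place of code of your own. Each camera call takes 0.05 s, during which the arm holds its last target. There are 200 camera calls.

## Working session

There is one attempt and no reset: what is moved stays moved. The work goes in short steps, Python scripts to look and compute and a tool call to move; the robot and the scene stay as the last step left them, time stands still between calls to the robot, and variables do not carry over. Pictures are saved under pics/ and viewed, about 8 in all and at most 12, crops included, and the job is handed in when it is done.

Besides the shell and the picture viewer there is one more tool, called after "Request:" as name(argument=value, ...) on one line, values as JSON. arm_command: Moves the arm, as the interface text tells. Its arguments: {"type":"object","properties":{"rows":{"type":"string"},"newtons":{"type":"number"}},"required":["rows"]}

```bash
mkdir -p pics
cat > h.py <<'E'
import numpy as np, cv2, json
from scipy.spatial.transform import Rotation as R
from plant import sensors, optics, ctrl
def cap(n):
    p,d=optics.capture(n); np.savez(f'pics/{n}.npz',p=p,d=d); return p,d
def save(fn,p,s=1,crop=None):
    if crop: x0,y0,x1,y1=crop; p=p[y0:y1,x0:x1]
    cv2.imwrite(fn,cv2.resize(p[:,:,::-1],None,fx=s,fy=s,interpolation=cv2.INTER_CUBIC))
def cam(n):
    c=optics.camera_info(n); f=210/np.tan(np.radians(c['vertical_fov'])/2)
    A=np.array(c['attitude'],float); A=R.from_rotvec(A).as_matrix() if A.size==3 else A
    return c,f,A,np.array(c['xyz'],float)
def ray(n,uv):
    c,f,A,o=cam(n); uv=np.atleast_2d(np.array(uv,float))
    K=np.array([[f,0,c['cx']],[0,f,c['cy']],[0,0,1]])
    q=cv2.undistortPoints(uv.reshape(-1,1,2),K,np.array([c['k1'],0,0,0,0.])).reshape(-1,2)
    return o,np.c_[q[:,0],-q[:,1],-np.ones(len(q))]@A.T
def atz(n,uv,z):
    o,r=ray(n,uv); z=np.broadcast_to(z,len(r)); return o+r*((z-o[2])/r[:,2])[:,None]
def atd(n,uv,d):
    o,r=ray(n,uv); return o+r*np.reshape(d,(-1,1))
def cloud(n,d):
    v,u=np.mgrid[0:420,0:560]; return atd(n,np.c_[u.ravel(),v.ravel()],d.ravel()).reshape(420,560,3)
def proj(n,X):
    c,f,A,o=cam(n); q=(np.atleast_2d(X)-o)@A; a=q[:,0]/-q[:,2]; b=-q[:,1]/-q[:,2]; k=1+c['k1']*(a*a+b*b)
    return np.c_[c['cx']+f*a*k,c['cy']+f*b*k]
E
python3 - <<'E'
from h import *
for n in('top','side'):
    print(optics.camera_info(n)); p,d=cap(n); save(f'pics/{n}0.png',p,1.4)
s=sensors.observe(); print(s)
E
```

```text
{'vertical_fov': 47.537288971848966, 'cx': 280.68974762438154, 'cy': 209.11826651639973, 'k1': -0.0763850771401359, 'xyz': array([ 229.64020628,   57.43849186, 1274.75376553]), 'attitude': array([ 0.18574099, -0.195933  , -1.67898294])}
{'vertical_fov': 45.3046080008442, 'cx': 282.4331141772659, 'cy': 201.924247461462, 'k1': -0.013224768426467219, 'xyz': array([  290.59026154, -1046.39840852,  1318.02084062]), 'attitude': array([ 0.74552906, -0.06015466, -0.18100744])}
{'clock': 0.1, 'joint_positions': array([-1.24422679,  0.52193193, -0.03634748,  1.59990626,  0.02120221,
        1.0211153 , -0.11281866]), 'qvel': array([ 0.00093935, -0.00222995, -0.00080069, -0.00127811, -0.00118345,
        0.000107  , -0.00198813]), 'joint_torque': array([ 2.47827513e-03, -9.28469682e+01,  1.98377140e+00, -3.70530474e+01,
        1.82202790e-02,  5.40557667e-03,  1.23766140e-04]), 'position': array([241.43571337, 576.1768859 , 230.8130925 ]), 'orientation': array([ 2.61520535e+00,  1.73971347e+00, -1.22184738e-03]), 'force': array([-0.06600346,  0.58802934, -0.03128374]), 'wrist_torque': array([-0.02063583,  0.03627491,  0.01334301]), 'finger_gap': 1.0013681333471778}
```

View pics/top0.png

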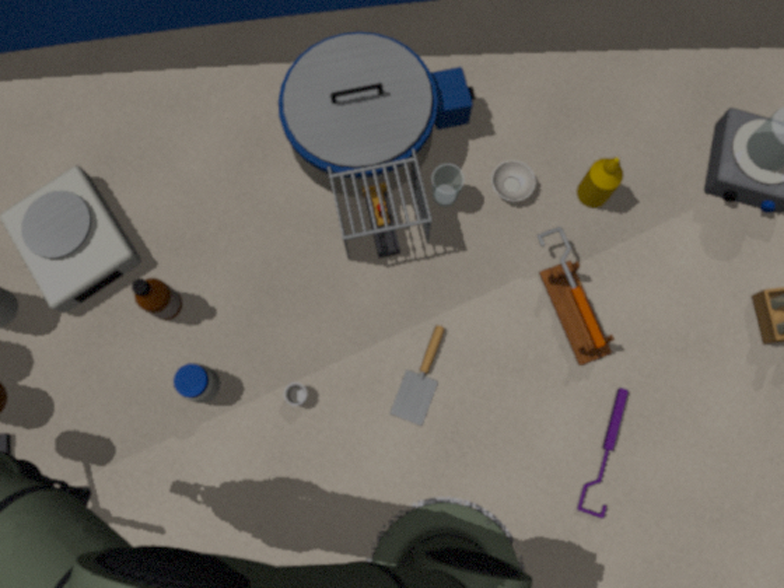

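View pics/side0.png

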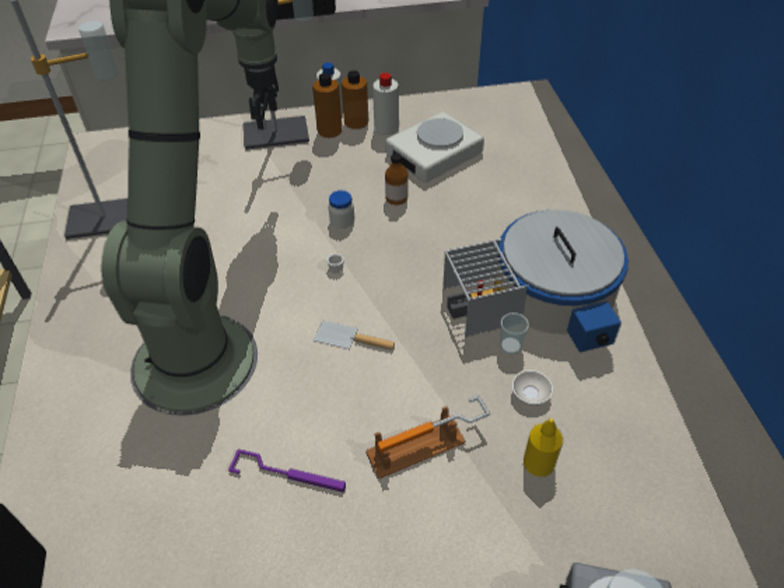

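The top view shows the orange rod in its rest at about (590,315) with the hook at (552,235). The guard is at (380,195), with the red knob near (379,208) seen through its bars. There are two rod-like things: orange on the wooden rest, which fits the description, and purple at (612,450), a decoy. I'll confirm in an enlarged crop.

Run:
```python
from h import *
z=np.load('pics/top.npz'); p,d=z['p'],z['d']
a=p[155:265,370:450]; b=p[100:190,225:335]
A=cv2.resize(a,None,fx=5,fy=5,interpolation=3); B=cv2.resize(b,None,fx=4,fy=4,interpolation=3)
H=max(A.shape[0],B.shape[0]); f=lambda m: np.pad(m,((0,H-m.shape[0]),(0,0),(0,0)))
save('pics/crop1.png',np.hstack([f(A)[:,:360],f(B)]) if 0 else np.hstack([f(A),f(B)])[:600,:840],.95)
C=cloud('top',d); hsv=cv2.cvtColor(p,cv2.COLOR_RGB2HSV).astype(int)
# lid circle
v,u=np.mgrid[0:420,0:560]
m=(C[...,2]>130)&(C[...,2]<150)&(u>190)&(u<320)&(v<125)
q=C[m]; print('lid z',np.median(q[:,2]),'n',len(q)); (cx,cy),r=cv2.minEnclosingCircle(q[:,:2].astype(np.float32)); print(cx,cy,r)
# orange
for n in('top','side'):
    zz=np.load(f'pics/{n}.npz'); P,D=zz['p'],zz['d']; Cn=cloud(n,D)
    h=cv2.cvtColor(P,cv2.COLOR_RGB2HSV).astype(int)
    m=(h[...,0]<16)&(h[...,0]>5)&(h[...,1]>225)&(h[...,2]>120)&(abs(Cn[...,2]-66)<14)
    k,l,st,ce=cv2.connectedComponentsWithStats(m.astype(np.uint8)); i=1+st[1:,4].argmax(); m=l==i
    q=Cn[m]; print(n,'orange',st[i],q.mean(0)); dx=np.linalg.svd(q[:,:2]-q[:,:2].mean(0),full_matrices=False)[2][0]; t=(q[:,:2]-q[:,:2].mean(0))@dx
    print(dx,np.degrees(np.arctan2(*dx[::-1])),t.min(),t.max(),'mid',q[:,:2].mean(0)+dx*(t.min()+t.max())/2,'ztop',np.percentile(q[:,2],[10,50,90]))
    m=((h[...,0]<5)|(h[...,0]>174))&(h[...,1]>150)&(h[...,2]>60)
    q=Cn[m]; 
    sel=(q[:,2]>30)&(q[:,2]<110); print(n,'red',sel.sum(), np.median(q[sel],0), np.argwhere(m)[sel][:,::-1].tolist()[:40])
    # shaft & hook: grey pixels ~z 64 in region
```

```text
lid z 140.39116900593967 n 8577
874.2620849609375 46.01508712768555 173.00811767578125
top orange [409 205  23  43 259] [ 435.14904814 -320.5000749    69.60043707]
[-0.97159077 -0.23666721] -166.31008072433147 -58.6419347478957 57.58216043933049 mid [ 435.66388161 -320.37466799] ztop [66.51675277 69.66276866 72.60511387]
top red 2 [683.02611784  39.41076304  85.99448578] [[271, 149], [271, 150]]
side orange [305 307   1   1   1] [ 480.56857    -317.42195918   66.07781838]
[1. 0.] 0.0 0.0 0.0 mid [ 480.56857    -317.42195918] ztop [66.07781838 66.07781838 66.07781838]
side red 11 [686.62481747  34.53886076  75.27307986] [[343, 200], [344, 203], [342, 204], [343, 204], [344, 204], [342, 205], [343, 205], [341, 209], [342, 209], [341, 210], [342, 210]]
```

View pics/crop1.png

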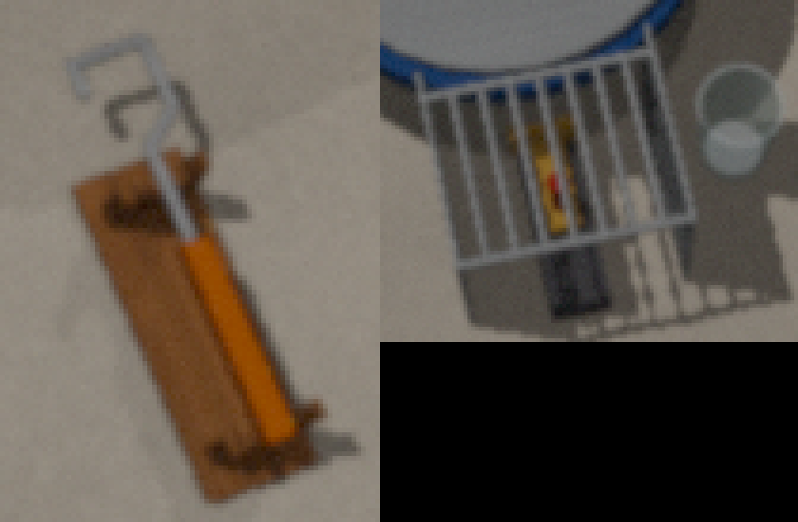

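Run:
```python
from h import *
cv=lambda X,Y:(225+(X/.95-400)/4-.4,100+Y/.95/4-.4)
z=np.load('pics/top.npz'); p,d=z['p'],z['d']; C=cloud('top',d)
c=atz('top',[cv(459,266),cv(693,217),cv(425,97),cv(655,50)],131); print('roof FL FR BL BR\n',c[:,:2].round(1)); 
print('front mid',(c[0]+c[1])/2,'back mid',(c[2]+c[3])/2,'w',np.linalg.norm(c[0]-c[1]))
e=c[0]-c[1]; print('yaw from front',np.degrees(np.arctan2(-e[0],e[1])), 'yaw from mids',np.degrees(np.arctan2(*((c[2]+c[3]-c[0]-c[1])[[1,0]]))))
t=atz('top',[cv(553,318),cv(607,306)],38); print('track front',t[:,:2],t[:,:2].mean(0))
# lid: robust circle fit on boundary of z~140 component
v,u=np.mgrid[0:420,0:560]
m=((abs(C[...,2]-140)<8)&(u>195)&(u<315)&(v<118)).astype(np.uint8)
m=cv2.morphologyEx(m,cv2.MORPH_OPEN,np.ones((9,9))); k,l,st,ce=cv2.connectedComponentsWithStats(m);i=1+st[1:,4].argmax();m=(l==i).astype(np.uint8)
con=max(cv2.findContours(m,0,1)[0],key=len)[:,0]; con=con[con[:,1]<105]
q=atz('top',con,140)[:,:2]
from scipy.optimize import least_squares
s=least_squares(lambda a:np.hypot(*(q-a[:2]).T)-a[2],[870,40,150],loss='soft_l1').x; print('lid circ',s)
for n,uv,zz in(('top',[(271,149.5)],86),('side',[(342.5,204.5)],84)): print('knob',n,atz(n,uv,zz))
# hook picture points (crop A: x=370+X/.95/5,y=155+Y/.95/5), z=64
ca=lambda X,Y:(370+X/.95/5-.4,155+Y/.95/5-.4)
print('hook cross L,R; tip end; shank; shaft start',atz('top',[ca(72,66),ca(145,43),ca(85,95),ca(190,238)],62)[:,:2].round(1))
print('handle ends',atz('top',[ca(200,240),ca(278,440)],69)[:,:2].round(1))
print('rest base corners',atz('top',[ca(75,185),ca(180,150),ca(212,500),ca(312,462)],10)[:,:2].round(1))
print(R.from_rotvec(sensors.observe()['orientation']).as_matrix().round(3))
```

```text
roof FL FR BL BR
 [[620.  110.3]
 [635.7 -48.4]
 [743.4 121.5]
 [759.1 -38.4]]
front mid [627.83764983  30.91472732 131.        ] back mid [751.27192639  41.58730243 131.        ] w 159.4777313651767
yaw from front 5.660563733876973 yaw from mids 4.9417106256048795
track front [[604.96730395  51.81312687]
 [609.2893384   12.57086444]] [607.12832117  32.19199566]
lid circ [895.30750522  60.33448638 136.80138107]
knob top [[683.02521853  39.4107103   86.        ]]
knob side [[683.61691724  28.32305596  84.        ]]
hook cross L,R; tip end; shank; shaft start [[ 602.8 -257.7]
 [ 611.5 -301.4]
 [ 585.  -262.1]
 [ 496.2 -306.2]]
handle ends [[ 492.9 -309.4]
 [ 378.  -331.8]]
rest base corners [[ 546.8 -260.7]
 [ 560.5 -325.5]
 [ 356.2 -307.2]
 [ 370.5 -367.8]]
[[ 0.386  0.922 -0.   ]
 [ 0.922 -0.386 -0.001]
 [-0.001  0.    -1.   ]]
```

Measured, in world mm:
- **Rod:** origin about (435.5, -320.5), yaw about 13.3°.
- **Bath:** origin about (696, 37), yaw about 5.6°.
- **Knob:** x about 683.

The crop confirms the orange rod in the wooden rest. I'll move over via a waypoint.

Request:
arm_command(rows="0.0854 -0.293 0.403 0 0 0 72;0.0854 -0.293 0.403 0 0 0 72;0.0854 -0.293 0.403 0 0 0 72;0.0854 -0.293 0.403 0 0 0 72;0.0854 -0.293 0.403 0 0 0 72;0.0854 -0.293 0.403 0 0 0 72;0.0854 -0.293 0.403 0 0 0 72;0.0854 -0.293 0.403 0 0 0 72;0.0854 -0.293 0.403 0 0 0 72;0.0854 -0.293 0.403 0 0 0 72", newtons=60)

```text
clock: 1.1
position: [500.6, 148.6, 231.3]
orientation: [3.139, -0.133, 0.0]
force: [1.5, 1.7, -0.3]
finger_gap: 1.002
```

```bash
cat >> h.py <<'E'
def go(x,y,z,yaw,rx=None):
    "shift (m) and turn (deg) to a tool-down pose, tool x at angle yaw"
    s=sensors.observe(); M=R.from_rotvec(s['orientation']).as_matrix(); P=np.array(s['position'])
    c,q=np.cos(np.radians(yaw)),np.sin(np.radians(yaw)); T=np.array([[c,q,0],[q,-c,0],[0,0,-1]])
    print('t',round(s['clock'],2),'pos',P.round(1),'yaw',np.degrees(np.arctan2(M[1,0],M[0,0])).round(2),'tilt',np.degrees(np.arccos(-M[2,2])).round(2),'F',s['force'].round(2),'gap',round(s['finger_gap'],3))
    print('shift',(M.T@(np.array([x,y,z])-P)/1000).round(4),'turn',np.degrees(R.from_matrix(M.T@T).as_rotvec()).round(2))
E
python3 -c "
from h import *
go(435.5,-320.5,180,-76.7)"
```

```text
t 1.1 pos [500.6 148.6 231.3] yaw -4.86 tilt 0.01 F [ 1.45  1.72 -0.29] gap 1.002
shift [-0.0251  0.4729  0.0514] turn [ 0.   -0.   71.84]
```

Request:
arm_command(rows="0.0854 -0.0251 0.4729 0.03 0 0 71.84;0.0854 -0.0251 0.4729 0.03 0 0 71.84;0.0854 -0.0251 0.4729 0.03 0 0 71.84;0.0854 -0.0251 0.4729 0.03 0 0 71.84;0.0854 -0.0251 0.4729 0.03 0 0 71.84;0.0854 -0.0251 0.4729 0.03 0 0 71.84;0.0854 -0.0251 0.4729 0.03 0 0 71.84;0.0854 -0.0251 0.4729 0.03 0 0 71.84;0.0854 -0.0251 0.4729 0.03 0 0 71.84;0.0854 -0.0251 0.4729 0.03 0 0 71.84")

```text
clock: 2.1
position: [434.3, -322.6, 201.0]
orientation: [2.459, -1.952, 0.0]
force: [0.2, 0.6, 0.0]
finger_gap: 0.999
```

```bash
python3 -c "
from h import *
go(435.5,-320.5,42,-76.7)
# refine rod origin/yaw from top mask rect
for n in ('top','side'):
    z=np.load(f'pics/{n}.npz');h=cv2.cvtColor(z['p'],cv2.COLOR_RGB2HSV).astype(int)
    m=((h[...,0]<18)&(h[...,0]>4)&(h[...,1]>190)&(h[...,2]>100))
    k,l,st,ce=cv2.connectedComponentsWithStats(m.astype(np.uint8))
    for i in range(1,k):
        if st[i,4]>80:
            v,u=np.where(l==i); q=atz(n,np.c_[u,v],69 if n=='top' else 65)[:,:2].astype(np.float32); print(n,st[i],cv2.minAreaRect(q), q.mean(0))
"
```

```text
t 2.1 pos [ 434.3 -322.6  201. ] yaw -76.89 tilt 0.1 F [0.21 0.59 0.04] gap 0.999
shift [-0.002  -0.0018  0.159 ] turn [ 0.07 -0.07 -0.19]
top [407 204  25  44 344] ((435.5393371582031, -318.1469421386719), (118.73782348632812, 24.488672256469727), 13.678129196166992) [ 435.86383 -320.06857]
side [270 302  40  19 224] ((435.23126220703125, -322.5960998535156), (117.94378662109375, 21.516132354736328), 11.514715194702148) [ 433.98682 -321.72037]
```

Request:
arm_command(rows="0.0854 -0.002 -0.0015 0.04 0 0 0;0.0854 -0.002 -0.0015 0.08 0 0 0;0.0854 -0.002 -0.0015 0.12 0 0 0;0.0854 -0.002 -0.0015 0.14 0 0 0;0.0854 -0.002 -0.0015 0.159 0 0 0;0.0854 -0.002 -0.0015 0.159 0 0 0")

```text
clock: 2.7
position: [435.7, -315.8, 40.3]
orientation: [2.465, -1.946, -0.006]
force: [-0.3, 0.2, 0.0]
finger_gap: 1.001
```

```bash
python3 -c "
from h import *
go(435.5,-320.5,42,-76.7)
p,d=cap('side'); save('pics/s1.png',p,5,(250,260,370,350))"
```

```text
t 2.7 pos [ 435.7 -315.8   40.3] yaw -76.58 tilt 0.21 F [-0.26  0.17  0.03] gap 1.001
shift [ 0.0045  0.0013 -0.0017] turn [0.16 0.14 0.12]
```

View pics/s1.png

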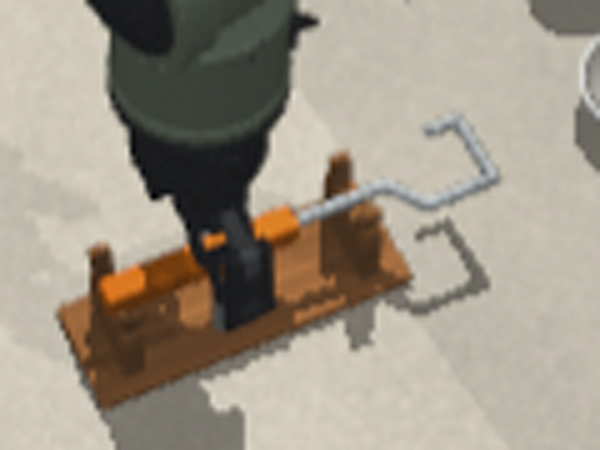

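The fingers straddle the handle at its middle; the y position is 3–5 mm off. I'll centre, then close.

Request:
arm_command(rows="0.0854 0.003 0 0 0 0 0;0.0854 0.003 0 0 0 0 0;0.06 0.003 0 0 0 0 0;0.04 0.003 0 0 0 0 0", newtons=60)

```text
clock: 3.15
position: [437.9, -319.4, 42.8]
orientation: [-2.466, 1.946, -0.001]
force: [0.2, 0.5, 0.0]
finger_gap: 0.694
```

Request:
arm_command(rows="0.03 0 0 0 0 0 0;0.03 0 0 0 0 0 0")

```text
clock: 3.35
position: [437.7, -319.3, 42.4]
orientation: [-2.466, 1.946, -0.0]
force: [0.0, 0.4, 0.4]
finger_gap: 0.359
```

```bash
python3 -c "
from h import *
go(435.5,-320.5,42,-76.7)"
```

```text
t 3.35 pos [ 437.7 -319.3   42.4] yaw -76.57 tilt 0.01 F [0.03 0.42 0.43] gap 0.359
shift [0.0006 0.0024 0.0004] turn [-0.01 -0.    0.13]
```

Request:
arm_command(rows="0.03 0 0.002 0 0 0 0;0.0 0 0.002 0 0 0 0;0.0 0 0.002 0 0 0 0;0.0 0 0.002 0 0 0 0;0.0 0 0.002 0 0 0 0;0.0 0 0.002 0 0 0 0;0.0 0 0.002 0 0 0 0", newtons=100)

```text
clock: 4.05
position: [435.4, -320.1, 42.6]
orientation: [-2.465, 1.948, 0.0]
force: [-2.6, 0.4, 8.5]
finger_gap: 0.191
```

```bash
python3 -c "
from h import *
go(435.5,-320.5,60,-76.7)"
```

```text
t 4.05 pos [ 435.4 -320.1   42.6] yaw -76.62 tilt 0.0 F [-2.59  0.35  8.5 ] gap 0.191
shift [ 0.0005  0.     -0.0174] turn [-0.    0.    0.08]
```

Request:
arm_command(rows="0 0 0 -0.02 0 0 0;0 0 0 -0.04 0 0 0;0 0 0 -0.07 0 0 0;0 0 0 -0.1 0 0 0;0 0 0 -0.1 0 0 0;0 0 0 -0.1 0 0 0")

```text
clock: 4.65
position: [435.8, -319.6, 142.3]
orientation: [-2.466, 1.946, -0.001]
force: [0.6, 0.2, -2.2]
finger_gap: 0.192
```

```bash
python3 -c "
from h import *
go(435.5,-320.5,142,-76.7)
p,d=cap('side'); a=p[220:340,240:390]; b=p[150:250,290:390]
A=cv2.resize(a,None,fx=3,fy=3,interpolation=3);B=cv2.resize(b,None,fx=3.6,fy=3.6,interpolation=3)
save('pics/s2.png',np.hstack([A,B[:360,:345]]))"
```

```text
t 4.65 pos [ 435.8 -319.6  142.3] yaw -76.55 tilt 0.04 F [ 0.59  0.2  -2.16] gap 0.192
shift [0.0008 0.0005 0.0003] turn [-0.04 -0.01  0.15]
```

View pics/s2.png

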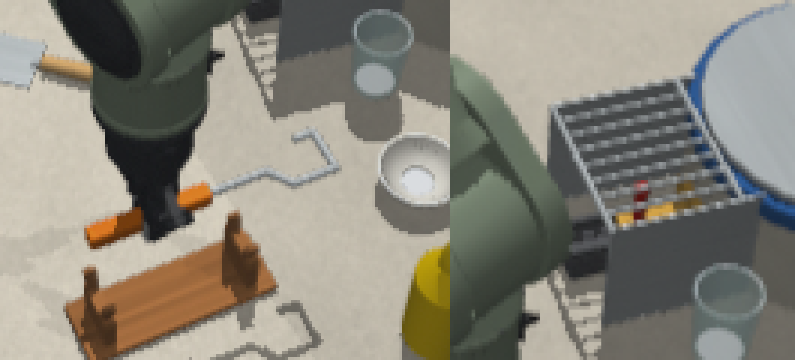

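The rod is held level. In the right part the red knob is visible through the bars at (641,185–222).

```bash
python3 -c "
from h import *
s=lambda X,Y:(290+(X-450)/3.6-.3,150+Y/3.6-.3)
l=lambda X,Y:(240+X/3-.3,220+Y/3-.3)
print('knob top z86',atz('side',[s(641,183)],86),'pin base z43',atz('side',[s(640,221)],43))
c=atz('side',[s(555,105),s(612,228),s(690,82),s(757,198)],131);print('roof FL FR BL BR',c[:,:2].round(1),'fm',c[:2].mean(0),'bm',c[2:].mean(0))
print('track front corners z40',)
print('rod crossR crossL tip',atz('side',[l(337,167),l(312,133),l(298,137)],161)[:,:2].round(1))
c,d=np.array([435.8,-319.6]),np.radians(13.4); print('expected crossR/L',[ (c+np.array([[np.cos(d),-np.sin(d)],[np.sin(d),np.cos(d)]])@np.array(v)).round(1) for v in((178,-22),(178,22),(160,22))])
# depth on hook in side view -> height
z=np.load('pics/side.npz');C=cloud('side',z['d'])
for X,Y in((337,167),(325,150),(318,140),(310,180),(240,183),(150,205),(100,232)):
  u,v=map(round,l(X,Y)); w=C[v-2:v+3,u-2:u+3].reshape(-1,3); print(X,Y,w[w[:,2]>100].mean(0).round(1),(w[:,2]>100).sum())
"
```

```text
knob top z86 [[688.56874136  43.79377156  86.        ]] pin base z43 [[688.58829744  34.74097778  43.        ]]
roof FL FR BL BR [[621.8 115.5]
 [635.  -43.1]
 [753.7 120.8]
 [770.  -33.5]] fm [628.39514335  36.21133242 131.        ] bm [761.87237905  43.62391139 131.        ]
track front corners z40
rod crossR crossL tip [[ 614.8 -300.1]
 [ 602.4 -258.7]
 [ 588.4 -260.6]]
expected crossR/L [array([ 614.1, -299.7]), array([ 603.9, -256.9]), array([ 586.3, -261.1])]
337 167 [ 611.4 -299.4  163.5] 12
325 150 [ 608.3 -282.3  163.7] 16
318 140 [ 606.2 -268.   163. ] 16
310 180 [ 586.7 -306.   161.1] 12
240 183 [ 523.5 -299.3  164. ] 13
150 205 [ 432.5 -339.8  211.5] 25
100 232 [ 388.2 -331.6  169. ] 25
```

```bash
python3 -c "
from h import *
go(436,16.5,130,-84.8)"
```

```text
t 4.7 pos [ 435.5 -319.4  141.7] yaw -76.56 tilt 0.04 F [ 0.4   0.96 -2.4 ] gap 0.189
shift [-0.3266 -0.0786  0.0119] turn [0.02 0.03 8.24]
```

Request:
arm_command(rows="0 -0.035 -0.0084 0 0 0 1;0 -0.07 -0.0168 0 0 0 2;0 -0.11 -0.0265 0 0 0 3;0 -0.15 -0.0361 0 0 0 4;0 -0.19 -0.0457 0 0 0 5;0 -0.23 -0.0554 0 0 0 6;0 -0.27 -0.065 0.005 0 0 7;0 -0.3 -0.0722 0.01 0 0 8;0 -0.3266 -0.0786 0.012 0 0 8.2;0 -0.3266 -0.0786 0.012 0 0 8.2")

```text
clock: 5.7
position: [435.5, 19.2, 129.0]
orientation: [2.324, -2.111, -0.003]
force: [-0.6, -1.3, -1.0]
finger_gap: 0.194
```

```bash
python3 -c "
from h import *
go(436,16.5,88,-84.8)"
```

```text
t 5.7 pos [435.5  19.2 129. ] yaw -84.52 tilt 0.15 F [-0.64 -1.32 -0.97] gap 0.194
shift [ 0.0027 -0.0004  0.041 ] turn [0.15 0.   0.28]
```

Request:
arm_command(rows="0 0 0 0.015 0 0 0;0 0 0 0.03 0 0 0;0 0 0 0.042 0 0 0;0 0 0 0.042 0 0 0;0 0 0 0.042 0 0 0;0 0 0 0.042 0 0 0")

```text
clock: 6.3
position: [436.4, 15.7, 88.6]
orientation: [-2.32, 2.118, -0.0]
force: [0.6, 0.4, -1.7]
finger_gap: 0.19
```

```bash
python3 -c "
from h import *
go(530.7,24.8,88,-84.8)
p,d=cap('top'); save('pics/t2.png',p,5,(215,95,345,215))
d=np.radians(5.2);c=np.array(sensors.observe()['position'][:2])
z=sensors.observe()['position'][2]+19
for v in((178,-22),(178,22),(160,22)): print(proj('top',np.r_[c+np.array([[np.cos(d),-np.sin(d)],[np.sin(d),np.cos(d)]])@np.array(v),z]).round(1))
"
```

```text
t 6.3 pos [436.4  15.7  88.6] yaw -84.8 tilt 0.02 F [ 0.59  0.42 -1.74] gap 0.19
shift [-0.0005 -0.0947  0.0007] turn [-0.01 -0.01  0.  ]
[[285.  169.6]]
[[268.2 173. ]]
[[269.6 179.6]]
```

View pics/t2.png

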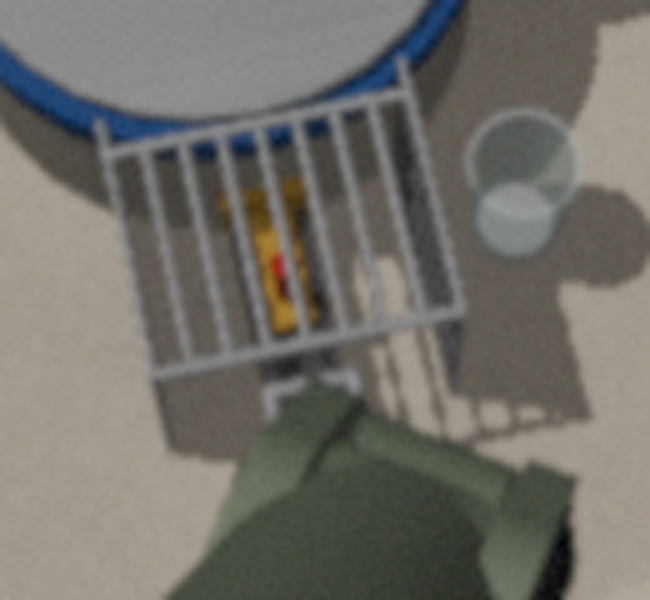

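The hook is lined up in front of the guard: throat centre at about (312,390), red knob seen at (281,270). The predicted and seen hook positions agree. Going in above the knob.

Request:
arm_command(rows="0 0 -0.015 0 0 0 0;0 0 -0.03 0 0 0 0;0 0 -0.045 0 0 0 0;0 0 -0.06 0 0 0 0;0 0 -0.075 0 0 0 0;0 0 -0.087 0 0 0 0;0 0 -0.0945 0 0 0 0;0 0 -0.0945 0 0 0 0;0 0 -0.0945 0 0 0 0;0 0 -0.0945 0 0 0 0")

```text
clock: 7.35
position: [529.9, 24.6, 88.4]
orientation: [2.32, -2.118, -0.0]
force: [1.0, 1.2, -2.6]
finger_gap: 0.192
```

```bash
python3 -c "
from h import *
go(530.7,24.8,43,-84.8)
p,d=cap('side'); q,_=cap('top'); A=cv2.resize(p[160:240,300:390],None,fx=4.4,fy=4.4,interpolation=3); B=cv2.resize(q[105:185,230:320],None,fx=4.4,fy=4.4,interpolation=3)
save('pics/s3.png',np.hstack([A,B]))
"
```

```text
t 7.35 pos [529.9  24.6  88.4] yaw -84.79 tilt 0.02 F [ 1.01  1.17 -2.64] gap 0.192
shift [-0.0001 -0.0009  0.0454] turn [0.02 0.01 0.01]
```

View pics/s3.png

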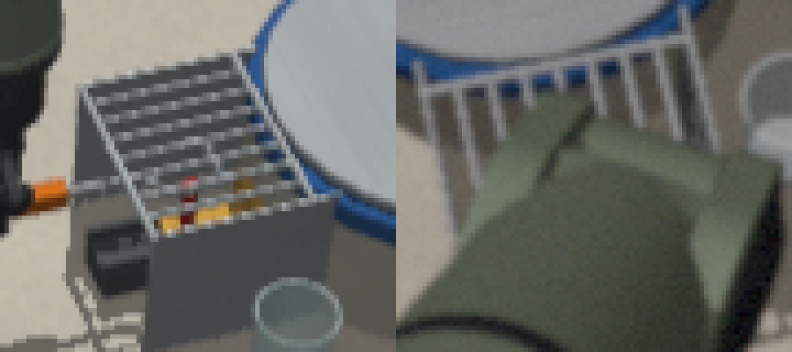

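The hook sits beyond the knob at x about 697 against 686, with lateral agreement. I'll lower slowly over the knob.

Request:
arm_command(rows="0 0 0 0.005 0 0 0;0 0 0 0.01 0 0 0;0 0 0 0.015 0 0 0;0 0 0 0.02 0 0 0;0 0 0 0.025 0 0 0;0 0 0 0.025 0 0 0")

```text
clock: 8.05
position: [530.1, 24.5, 62.6]
orientation: [2.32, -2.118, -0.001]
force: [-0.0, 0.6, -0.9]
finger_gap: 0.193
```

```bash
python3 -c "
from h import *
go(530.7,24.8,43,-84.8)"
```

```text
t 8.05 pos [530.1  24.5  62.6] yaw -84.78 tilt 0.06 F [-0.03  0.61 -0.9 ] gap 0.193
shift [-0.0002 -0.0007  0.0196] turn [ 0.06 -0.01  0.02]
```

Request:
arm_command(rows="0 0 0 0.005 0 0 0;0 0 0 0.01 0 0 0;0 0 0 0.015 0 0 0;0 0 0 0.018 0 0 0;0 0 0 0.018 0 0 0;0 0 0 0.018 0 0 0;0 0 0 0.018 0 0 0")

```text
clock: 8.75
position: [530.5, 24.7, 45.4]
orientation: [-2.32, 2.118, -0.0]
force: [-1.1, -0.1, -1.7]
finger_gap: 0.189
```

Request:
arm_command(rows="0 0 0.001 0 0 0 0;0 0 0.002 0 0 0 0;0 0 0.003 0 0 0 0;0 0 0.004 0 0 0 0;0 0 0.005 0 0 0 0;0 0 0.006 0 0 0 0;0 0 0.006 0 0 0 0;0 0 0.006 0 0 0 0")

```text
clock: 9.55
position: [524.4, 24.1, 45.3]
orientation: [2.32, -2.118, -0.0]
force: [-0.6, -0.0, -2.7]
finger_gap: 0.188
```

```bash
python3 -c "
from h import *
go(530.7,24.8,43,-84.8)"
```

```text
t 9.55 pos [524.4  24.1  45.3] yaw -84.78 tilt 0.0 F [-0.58 -0.04 -2.74] gap 0.188
shift [-0.0001 -0.0063  0.0023] turn [0.   0.   0.02]
```

Request:
arm_command(rows="0 0 0.001 0 0 0 0;0 0 0.002 0 0 0 0;0 0 0.003 0 0 0 0;0 0 0.004 0 0 0 0;0 0 0.005 0 0 0 0;0 0 0.006 0 0 0 0;0 0 0.007 0 0 0 0;0 0 0.008 0 0 0 0;0 0 0.008 0 0 0 0;0 0 0.008 0 0 0 0")

```text
clock: 10.55
position: [516.4, 23.3, 45.3]
orientation: [2.32, -2.118, -0.0]
force: [2.6, 0.5, -1.9]
finger_gap: 0.191
```

Request:
arm_command(rows="0 0 0.001 0 0 0 0;0 0 0.002 0 0 0 0;0 0 0.003 0 0 0 0;0 0 0.004 0 0 0 0;0 0 0.005 0 0 0 0;0 0 0.006 0 0 0 0;0 0 0.007 0 0 0 0;0 0 0.008 0 0 0 0;0 0 0.009 0 0 0 0;0 0 0.01 0 0 0 0")

```text
clock: 11.55
position: [506.4, 22.5, 45.3]
orientation: [-2.32, 2.118, -0.0]
force: [3.9, -0.2, -1.3]
finger_gap: 0.19
```

```bash
python3 -c "
from h import *
go(530.7,24.8,43,-84.8)
p,d=cap('side'); save('pics/s4.png',p,6,(290,160,390,240))"
```

```text
t 11.55 pos [506.4  22.5  45.3] yaw -84.78 tilt 0.0 F [ 3.91 -0.19 -1.35] gap 0.19
shift [-0.0001 -0.0244  0.0023] turn [-0.    0.    0.02]
```

View pics/s4.png

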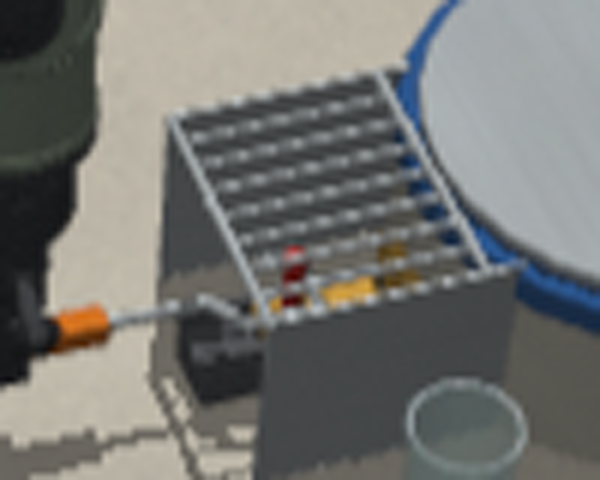

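The knob has moved from u=343 to u=339, so it is engaged and the bolt is sliding at about 4 N. I'll test the stiffness by relaxing a little before creeping to the stop.

Request:
arm_command(rows="0 0 0.0005 0 0 0 0;0 0 0.0005 0 0 0 0;0 0 0.0005 0 0 0 0")

```text
clock: 11.9
position: [506.0, 22.5, 45.3]
orientation: [2.32, -2.118, -0.0]
force: [2.9, -0.7, -1.4]
finger_gap: 0.19
```

Request:
arm_command(rows="0 0 -0.0002 0 0 0 0;0 0 -0.0002 0 0 0 0;0 0 -0.0002 0 0 0 0")

```text
clock: 12.2
position: [506.1, 22.4, 45.2]
orientation: [2.32, -2.118, -0.0]
force: [2.5, -0.4, -0.8]
finger_gap: 0.189
```

Request:
arm_command(rows="0 0 -0.0002 0 0 0 0;0 0 -0.0002 0 0 0 0;0 0 -0.0002 0 0 0 0")

```text
clock: 12.5
position: [506.2, 22.4, 45.2]
orientation: [2.32, -2.118, -0.0]
force: [0.5, -0.1, -2.4]
finger_gap: 0.19
```

Request:
arm_command(rows="0 0 -0.0004 0 0 0 0;0 0 -0.0004 0 0 0 0;0 0 -0.0004 0 0 0 0")

```text
clock: 12.8
position: [506.7, 22.5, 45.3]
orientation: [2.32, -2.118, -0.0]
force: [0.1, -0.4, -1.8]
finger_gap: 0.191
```

```bash
python3 -c "
from h import *
for i in range(4): s=sensors.observe(); print(s['clock'],s['position'],s['force'])"
```

```text
12.8 [506.72613423  22.51150946  45.26075569] [ 0.1374475  -0.37516556 -1.83744424]
12.8 [506.72613423  22.51150946  45.26075569] [ 0.1374475  -0.37516556 -1.83744424]
12.8 [506.72613423  22.51150946  45.26075569] [ 0.1374475  -0.37516556 -1.83744424]
12.8 [506.72613423  22.51150946  45.26075569] [ 0.1374475  -0.37516556 -1.83744424]
```

Stiffness is about 8 N/mm with contact at x≈516, so no stop is possible before x≈490. I'll draw to about 492, then creep.

Request:
arm_command(rows="0 0 0.001 0 0 0 0;0 0 0.002 0 0 0 0;0 0 0.003 0 0 0 0;0 0 0.004 0 0 0 0;0 0 0.005 0 0 0 0;0 0 0.006 0 0 0 0;0 0 0.007 0 0 0 0;0 0 0.008 0 0 0 0;0 0 0.008 0 0 0 0")

```text
clock: 13.7
position: [498.7, 21.8, 45.3]
orientation: [2.32, -2.118, -0.0]
force: [3.7, -0.2, -1.9]
finger_gap: 0.19
```

Request:
arm_command(rows="0 0 0.001 0 0 0 0;0 0 0.002 0 0 0 0;0 0 0.003 0 0 0 0;0 0 0.004 0 0 0 0;0 0 0.005 0 0 0 0;0 0 0.006 0 0 0 0;0 0 0.0065 0 0 0 0")

```text
clock: 14.4
position: [492.3, 21.2, 45.3]
orientation: [2.32, -2.118, 0.0]
force: [4.2, -0.6, -0.5]
finger_gap: 0.195
```

Request:
arm_command(rows="0 0 0.0004 0 0 0 0;0 0 0.0008 0 0 0 0;0 0 0.0012 0 0 0 0;0 0 0.0012 0 0 0 0")

```text
clock: 14.8
position: [491.1, 21.1, 45.3]
orientation: [2.32, -2.118, -0.0]
force: [3.9, 0.6, -1.5]
finger_gap: 0.191
```

Request:
arm_command(rows="0 0 0.0004 0 0 0 0;0 0 0.0008 0 0 0 0;0 0 0.0012 0 0 0 0;0 0 0.0012 0 0 0 0")

```text
clock: 15.2
position: [489.9, 20.9, 45.3]
orientation: [2.32, -2.118, -0.0]
force: [3.9, -0.7, -2.4]
finger_gap: 0.196
```

Request:
arm_command(rows="0 0 0.0004 0 0 0 0;0 0 0.0008 0 0 0 0;0 0 0.0012 0 0 0 0;0 0 0.0012 0 0 0 0")

```text
clock: 15.6
position: [488.7, 20.8, 45.3]
orientation: [2.32, -2.118, -0.0]
force: [4.4, -0.3, -1.6]
finger_gap: 0.194
```

Request:
arm_command(rows="0 0 0.0004 0 0 0 0;0 0 0.0008 0 0 0 0;0 0 0.0012 0 0 0 0;0 0 0.0012 0 0 0 0")

```text
clock: 16.0
position: [487.5, 20.8, 45.3]
orientation: [2.32, -2.118, -0.0]
force: [4.0, -0.6, -2.0]
finger_gap: 0.194
```

Request:
arm_command(rows="0 0 0.0004 0 0 0 0;0 0 0.0008 0 0 0 0;0 0 0.0013 0 0 0 0;0 0 0.0013 0 0 0 0")

```text
clock: 16.4
position: [486.2, 20.6, 45.3]
orientation: [2.32, -2.118, -0.0]
force: [3.5, 0.1, -2.3]
finger_gap: 0.189
```

Request:
arm_command(rows="0 0 0.0004 0 0 0 0;0 0 0.0008 0 0 0 0;0 0 0.0013 0 0 0 0;0 0 0.0013 0 0 0 0")

```text
clock: 16.8
position: [484.9, 20.5, 45.3]
orientation: [2.32, -2.118, -0.0]
force: [3.8, -0.9, -1.6]
finger_gap: 0.189
```

Request:
arm_command(rows="0 0 0.0004 0 0 0 0;0 0 0.0008 0 0 0 0;0 0 0.0013 0 0 0 0;0 0 0.0013 0 0 0 0")

```text
clock: 17.2
position: [483.6, 20.4, 45.3]
orientation: [2.32, -2.118, -0.0]
force: [3.5, -0.4, -1.7]
finger_gap: 0.188
```

Request:
arm_command(rows="0 0 0.0004 0 0 0 0;0 0 0.0008 0 0 0 0;0 0 0.0013 0 0 0 0;0 0 0.0013 0 0 0 0")

```text
clock: 17.6
position: [482.5, 20.3, 45.3]
orientation: [-2.32, 2.118, -0.0]
force: [5.3, -0.1, -1.9]
finger_gap: 0.193
```

Request:
arm_command(rows="0 0 0.0002 0 0 0 0;0 0 0.0004 0 0 0 0;0 0 0.0004 0 0 0 0")

```text
clock: 17.9
position: [482.5, 20.3, 45.4]
orientation: [-2.32, 2.117, -0.001]
force: [7.3, 0.4, -2.8]
finger_gap: 0.191
```

Request:
arm_command(rows="0 0 0.0002 0 0 0 0;0 0 0.0004 0 0 0 0;0 0 0.0005 0 0 0 0;0 0 0.0005 0 0 0 0")

```text
clock: 18.3
position: [482.4, 20.2, 45.5]
orientation: [-2.32, 2.117, -0.002]
force: [8.5, 0.3, -2.5]
finger_gap: 0.192
```

Request:
arm_command(rows="0 0 0 0 0 0 0;0 0 0 0 0 0 0")

```text
clock: 18.5
position: [482.4, 20.2, 45.5]
orientation: [-2.32, 2.117, -0.002]
force: [9.6, 0.3, -2.9]
finger_gap: 0.185
```

Request:
arm_command(rows="0 0 0.0002 0 0 0 0;0 0 0.0002 0 0 0 0;0 0 0.0002 0 0 0 0;0 0 0.0002 0 0 0 0;0 0 0.0002 0 0 0 0")

```text
clock: 19.0
position: [482.3, 20.2, 45.5]
orientation: [-2.32, 2.117, -0.002]
force: [9.1, 0.0, -2.9]
finger_gap: 0.19
```

Request:
arm_command(rows="0 0 0 0 0 0 0;0 0 0 0 0 0 0;0 0 0 0 0 0 0;0 0 0 0 0 0 0")

```text
clock: 19.4
position: [482.3, 20.2, 45.5]
orientation: [-2.32, 2.117, -0.002]
force: [8.3, 1.4, -2.9]
finger_gap: 0.19
```

```bash
python3 -c "
from h import *
go(482.4,20.2,94,-84.8)
p,d=cap('side'); save('pics/s5.png',p,6,(280,160,380,240))"
```

```text
t 19.4 pos [482.3  20.2  45.5] yaw -84.77 tilt 0.11 F [ 8.32  1.43 -2.86] gap 0.19
shift [ 0.     -0.0001 -0.0485] turn [-0.11 -0.02  0.03]
```

View pics/s5.png

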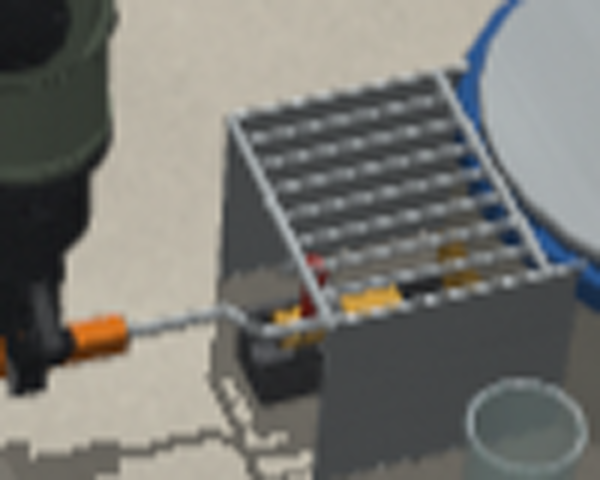

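The bolt is at its stop, with the knob near the guard's front edge at (315,270). I'll hold slightly firmer once more, then unhook.

Request:
arm_command(rows="0 0 0.0003 0 0 0 0;0 0 0.0003 0 0 0 0;0 0 0.0003 0 0 0 0;0 0 0.0003 0 0 0 0;0 0 0.0003 0 0 0 0;0 0 0.0003 0 0 0 0")

```text
clock: 20.05
position: [482.3, 20.2, 45.6]
orientation: [-2.319, 2.117, -0.003]
force: [10.8, 0.4, -2.4]
finger_gap: 0.195
```

Request:
arm_command(rows="0 0 -0.001 0 0 0 0;0 0 -0.003 0 0 0 0;0 0 -0.006 0 0 0 0;0 0 -0.009 0 0 0 0;0 0 -0.0115 0 0 0 0;0 0 -0.0115 0 0 0 0;0 0 -0.0115 0 0 0 0")

```text
clock: 20.75
position: [492.3, 21.2, 45.2]
orientation: [2.32, -2.118, -0.0]
force: [-0.9, 0.3, -1.0]
finger_gap: 0.19
```

```bash
python3 -c "
from h import *
go(492.4,21.2,92,-84.8)"
```

```text
t 20.75 pos [492.3  21.2  45.2] yaw -84.78 tilt 0.02 F [-0.92  0.26 -0.97] gap 0.19
shift [-0.     -0.0001 -0.0468] turn [0.02 0.   0.02]
```

Request:
arm_command(rows="0 0 0 -0.006 0 0 0;0 0 0 -0.012 0 0 0;0 0 0 -0.018 0 0 0;0 0 0 -0.024 0 0 0;0 0 0 -0.03 0 0 0;0 0 0 -0.036 0 0 0;0 0 0 -0.042 0 0 0;0 0 0 -0.045 0 0 0;0 0 0 -0.045 0 0 0")

```text
clock: 21.65
position: [492.6, 21.3, 90.7]
orientation: [-2.32, 2.117, -0.0]
force: [0.7, 0.5, -2.1]
finger_gap: 0.19
```

Request:
arm_command(rows="0 0 0.01 0 0 0 0;0 0 0.02 0 0 0 0;0 0 0.03 0 0 0 0;0 0 0.04 0 0 0 0;0 0 0.05 0 0 0 0;0 0 0.057 0 0 0 0;0 0 0.057 0 0 0 0;0 0 0.057 0 0 0 0")

```text
clock: 22.45
position: [436.0, 16.1, 90.4]
orientation: [-2.32, 2.117, -0.0]
force: [0.8, 0.5, -1.8]
finger_gap: 0.185
```

```bash
python3 -c "
from h import *
go(435.4,-320.1,150,-76.65)"
```

```text
t 22.45 pos [436.   16.1  90.4] yaw -84.77 tilt 0.03 F [ 0.79  0.48 -1.81] gap 0.185
shift [ 0.3347  0.0312 -0.0596] turn [-0.03  0.   -8.12]
```

Request:
arm_command(rows="0 0 0 -0.02 0 0 0;0 0 0 -0.045 0 0 0;0 0.02 0.002 -0.0596 0 0 0;0 0.06 0.0056 -0.0596 0 0 -1.5;0 0.1 0.0093 -0.0596 0 0 -2.5;0 0.14 0.013 -0.0596 0 0 -3.5;0 0.18 0.0168 -0.0596 0 0 -4.5;0 0.22 0.0205 -0.0596 0 0 -5.5;0 0.25 0.0233 -0.0596 0 0 -6.5;0 0.27 0.0252 -0.0596 0 0 -7")

```text
clock: 23.45
position: [435.0, -257.9, 150.0]
orientation: [2.443, -1.973, 0.001]
force: [-0.3, 1.0, -1.2]
finger_gap: 0.193
```

Request:
arm_command(rows="0 0 0 0 0 0 0;0 0 0 0 0 0 0;0 0 0 0 0 0 0")

```text
clock: 23.75
position: [435.4, -254.3, 149.8]
orientation: [-2.446, 1.971, 0.001]
force: [0.6, -0.5, -1.7]
finger_gap: 0.193
```

```bash
python3 -c "
from h import *
go(435.4,-320.1,130,-76.65)"
```

```text
t 23.75 pos [ 435.4 -254.3  149.8] yaw -77.72 tilt 0.03 F [ 0.63 -0.48 -1.65] gap 0.193
shift [0.0643 0.014  0.0198] turn [ 0.01  0.02 -1.07]
```

Request:
arm_command(rows="0 0.02 0.0044 0 0 0 -0.5;0 0.045 0.0098 0.01 0 0 -1;0 0.06 0.013 0.02 0 0 -1.05;0 0.0643 0.014 0.02 0 0 -1.05;0 0.0643 0.014 0.02 0 0 -1.05;0 0.0643 0.014 0.02 0 0 -1.05;0 0.0643 0.014 0.02 0 0 -1.05")

```text
clock: 24.45
position: [435.6, -320.0, 130.3]
orientation: [-2.464, 1.948, -0.0]
force: [0.1, -0.8, -1.0]
finger_gap: 0.187
```

```bash
python3 -c "
from h import *
go(435.4,-320.1,42.6,-76.62)
p,d=cap('side'); save('pics/s6.png',p,5,(245,230,375,345))"
```

```text
t 24.45 pos [ 435.6 -320.   130.3] yaw -76.65 tilt 0.03 F [ 0.11 -0.8  -1.03] gap 0.187
shift [0.0001 0.0003 0.0877] turn [-0.03  0.01 -0.03]
```

View pics/s6.png

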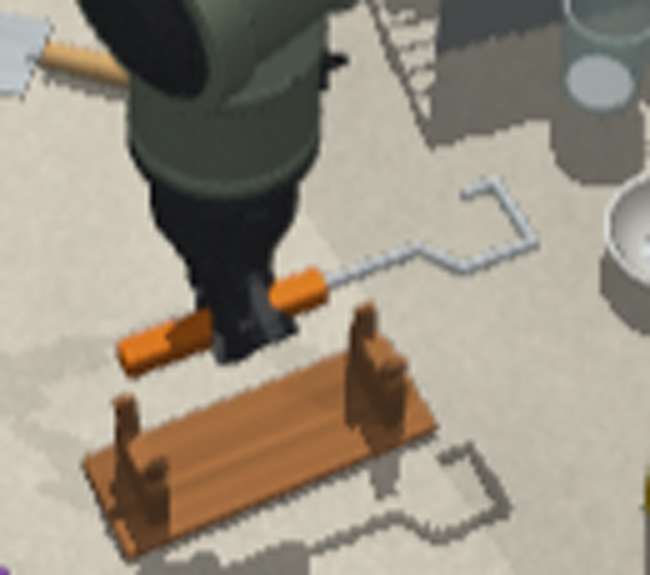

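The rod is level, central in the grip and straight above its rest. I'll lower it.

Request:
arm_command(rows="0 0 0 0.02 0 0 0;0 0 0 0.04 0 0 0;0 0 0 0.055 0 0 0;0 0 0 0.065 0 0 0;0 0 0 0.073 0 0 0;0 0 0 0.08 0 0 0;0 0 0 0.084 0 0 0;0 0 0 0.087 0 0 0;0 0 0 0.087 0 0 0;0 0 0 0.087 0 0 0")

```text
clock: 25.5
position: [435.2, -321.1, 43.1]
orientation: [-2.463, 1.95, -0.001]
force: [-0.2, -0.0, -3.3]
finger_gap: 0.188
```

```bash
python3 -c "
from h import *
go(435.4,-320.1,42.6,-76.62)"
```

```text
t 25.5 pos [ 435.2 -321.1   43.1] yaw -76.74 tilt 0.02 F [-0.21 -0.03 -3.3 ] gap 0.188
shift [-0.0009 -0.0004  0.0005] turn [-0.01 -0.01 -0.12]
```

Nearly seated. I'll open to release, then retreat straight up.

Request:
arm_command(rows="0 0 0 0.0005 0 0 0;0.03 0 0 0.0005 0 0 0;0.06 0 0 0.0005 0 0 0;0.0854 0 0 0.0005 0 0 0;0.0854 0 0 0.0005 0 0 0;0.0854 0 0 0.0005 0 0 0;0.0854 0 0 0.0005 0 0 0;0.0854 0 0 0.0005 0 0 0")

```text
clock: 26.3
position: [435.1, -321.0, 42.4]
orientation: [2.463, -1.95, -0.0]
force: [-0.7, -0.1, 0.0]
finger_gap: 1.002
```

Request:
arm_command(rows="0.0854 0 0 -0.01 0 0 0;0.0854 0 0 -0.025 0 0 0;0.0854 0 0 -0.05 0 0 0;0.0854 0 0 -0.08 0 0 0;0.0854 0 0 -0.12 0 0 0;0.0854 0 0 -0.16 0 0 0;0.0854 0.05 0.05 -0.18 0 0 0;0.0854 0.05 0.05 -0.18 0 0 0;0.0854 0.05 0.05 -0.18 0 0 0;0.0854 0.05 0.05 -0.18 0 0 0")

```text
clock: 27.3
position: [397.8, -381.2, 223.4]
orientation: [-2.462, 1.951, -0.001]
force: [-0.4, 2.0, 0.2]
finger_gap: 1.001
```

```bash
python3 -c "
from h import *
go(435.4,-320.1,42.6,-76.62)
p,d=cap('side'); q,dt=cap('top')
A=cv2.resize(p[160:350,240:400],None,fx=2.4,fy=2.4,interpolation=3)
B=cv2.resize(q[95:285,220:470],None,fx=1.65,fy=1.65,interpolation=3)
H=max(len(A),len(B)); f=lambda m:np.pad(m,((0,H-len(m)),(0,0),(0,0)))
save('pics/fin.png',np.hstack([f(A),f(B)]))
for n,P in(('top',q),('side',p)):
    h=cv2.cvtColor(P,cv2.COLOR_RGB2HSV).astype(int); m=((h[...,0]<18)&(h[...,0]>4)&(h[...,1]>190)&(h[...,2]>100))
    k,l,st,ce=cv2.connectedComponentsWithStats(m.astype(np.uint8))
    for i in range(1,k):
        if st[i,4]>80:
            v,u=np.where(l==i); w=atz(n,np.c_[u,v],69 if n=='top' else 65)[:,:2].astype(np.float32); print(n,st[i],cv2.minAreaRect(w), w.mean(0))
"
```

```text
t 27.3 pos [ 397.8 -381.2  223.4] yaw -76.79 tilt 0.05 F [-0.43  1.97  0.21] gap 1.001
shift [-0.0509 -0.0504  0.1808] turn [-0.05 -0.02 -0.17]
top [407 204  14  19 158] ((469.76605224609375, -309.6642150878906), (50.59941101074219, 24.446531295776367), 11.374632835388184) [ 468.9387  -310.23547]
side [269 312  15  10  82] ((394.07708740234375, -327.44903564453125), (38.4383430480957, 23.558509826660156), 18.499860763549805) [ 393.27927 -328.95026]
```

View pics/fin.png

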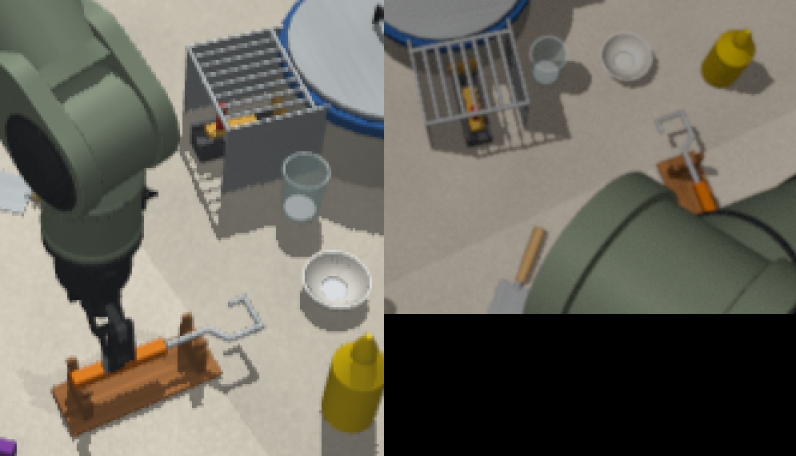

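The rod lies in both notches of its rest, with the handle's mask corner at the same top-view pixel (407,204) as at the start. The knob is drawn to the guard's front, and the gripper is clear above.

Request:
arm_command(rows="0.0854 0 0 -0.03 0 0 0;0.0854 0 0 -0.03 0 0 0;0.0854 0 0 -0.03 0 0 0;0.0854 0 0 -0.03 0 0 0")

```text
clock: 27.8
position: [398.1, -380.4, 251.8]
orientation: [-2.464, 1.949, 0.002]
force: [0.1, 0.2, -0.0]
finger_gap: 0.997
```

```bash
python3 -c "
from h import *
s=sensors.observe(); print(s['clock'],s['force'],abs(s['qvel']).max()); print(ctrl.sign_off())"
```

```text
27.8 [ 0.09706722  0.2117667  -0.01659158] 0.006738138360280717
the job is handed in; nothing more can be done
None
```

I hooked the rod behind the knob and drew the bolt about 34 mm to its end stop. I held it there with a measured pull of about 8–11 N for about 2 s. I then unhooked the rod, laid it back in its rest, let go and backed away. The job was handed in at 27.8 s of robot time.

- **Rod and bolt:** the last pictures show the rod flat in both notches, hook forwards. In the top view its handle starts at the same pixel as at the start, though the arm hid part of it from both cameras, so I couldn't re-measure its whole length. The knob stands at the guard's front, at about x = -46 mm in the bath's frame by my measurements.
- **Surroundings:** the beaker, dish and wash bottle stand where they did. The spatula was only partly in view in the last pictures. The amber bottle, jar and crucible were outside the final crops, but the arm only passed high above that area.
- **Robot:** the gripper hung about 200 mm above the rod with near-zero force.
- **Disagreements:** the two cameras differed by up to 5 mm on the guard and knob positions, which I averaged. No check failed.

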